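# Pack a customer's drivetrain parts box, heavy steel below and the tube carton on top

## Task

Pack the customer's parts from the rubber mat into the open grey box, left and right being the robot's own: the cassette flat in the left end with its largest sprocket down, the hub shell standing upright in the right end on its wide brake-disc face, and the bottom-bracket cartridge lying crosswise on the floor between the two. When these heavy parts are in, set the light inner-tube carton last, flat and centred on top of the cassette. Leave the spanner, tyre lever and grease tin where they lie on the mat.

Things in the scene. Friction and masses are not known exactly. Their poses are not given: they have to be found in the camera images.
- cassette_mid (a point): bicycle cassette of seven bare steel sprockets, a stepped cone lying largest sprocket down: 36 mm high, lowest sprocket 117 mm over the teeth, then smaller every 5 mm; the top two sprockets, the ones to grip, measure 61 mm over the teeth (25 to 27 mm above the underside) and 53 mm (30 to 32 mm), the next below 69 mm (20 to 22 mm); dark flat lockring 39 mm across on top; 0.32 kg. The point is on its axis half-way up, 18 mm above its underside; z is its axis, up.
- hub_mid (a point): bare aluminium rear hub shell, standing: 102 mm high, spool with two flanges 59 mm across (14 to 18 mm and 62 to 66 mm above its underside), foot (brake-disc face) 56 mm across, and at the top the plain steel freehub body, 34 mm across and 32 mm tall, to grip; 0.36 kg. The point is on its axis half-way up, 51 mm above its underside and below its top; z is its axis, up.
- bb_mid (a point): bottom-bracket cartridge lying flat: dark steel cylinder 35 mm across and 72 mm long between two eight-sided aluminium end cups 40 mm across flats (on which it rests), square spindle ends sticking out to 115 mm over all; 0.28 kg. The point is its centre, 20 mm above what it rests on; x is its long axis, level.
- carton_mid (a point): small closed cardboard carton of an inner tube with a white paper band, lying flat: 80 mm along its x, 58 mm along its y, 36 mm high, 0.11 kg, rigid. The point is its centre, 18 mm above its underside; z up.
- box: open grey plastic box standing fixed on the bench, 168 mm along its x (away from the robot), 328 mm along its y (towards the robot's left) and 52 mm high outside; walls and floor 4 mm, so 160 x 320 mm inside. The origin is the centre of its underside on the bench; z up. Its left end is at +y, its right end at -y.
- spanner_mid (a point): flat steel open-ended cone spanner lying on the mat, 160 mm along its x, 30 mm wide at most, 4 mm thick; the point is its centre. Not to be moved.
- lever_mid (a point): yellow plastic tyre lever lying on the mat, about 115 mm along its x, 14 mm wide, 6 mm thick; the point is near its centre, half-way up. Not to be moved.
- tin_mid (a point): small closed round metal grease tin standing on the mat, 44 mm across, 24 mm high; the point is its centre. Not to be moved.
Mind the look-alikes: they are no part of the job. What is shaped like the part that bears cassette_mid but orange or purple is not meant.

How it is judged (in metres and radians):
On the way:
1. the three heavy parts lie in their places in the box, the carton still outside it (y of cassette_mid in the frame of box between 0.05 and 0.115 m and x of cassette_mid in the frame of box between -0.04 and 0.04 m and z of cassette_mid in the frame of box between 0.016 and 0.027 m and angle between cassette_mid's own z axis and vertical below 0.08 rad and y of hub_mid in the frame of box between -0.145 and -0.07 m and x of hub_mid in the frame of box between -0.065 and 0.065 m and z of hub_mid in the frame of box between 0.049 and 0.06 m and angle between hub_mid's own z axis and vertical below 0.1 rad and y of bb_mid in the frame of box between -0.082 and 0.022 m and x of bb_mid in the frame of box between -0.04 and 0.04 m and z of bb_mid in the frame of box between 0.018 and 0.029 m and angle between the x axis of bb_mid and the x axis of box, either way round below 0.3 rad and linear speed of each of cassette, hub, bb below 0.02 m/s and angular speed of each of cassette, hub, bb below 0.2 rad/s and horizontal distance between carton_mid and box above 0.19 m), for 0.2 s.
At the end, for the whole second after the job is handed in: At rest: cassette flat on the floor 50-115 mm left of the box's centre, hub upright on the floor 70-145 mm right of it, cartridge flat between them within 0.3 rad of crosswise, carton flat on the cassette within 14 mm of its axis (y of cassette_mid in the frame of box between 0.05 and 0.115 m and x of cassette_mid in the frame of box between -0.04 and 0.04 m and z of cassette_mid in the frame of box between 0.016 and 0.027 m and angle between cassette_mid's own z axis and vertical below 0.08 rad and y of hub_mid in the frame of box between -0.145 and -0.07 m and x of hub_mid in the frame of box between -0.065 and 0.065 m and z of hub_mid in the frame of box between 0.049 and 0.06 m and angle between each of hub_mid, carton_mid's own z axis and vertical below 0.1 rad and y of bb_mid in the frame of box between -0.082 and 0.022 m and x of bb_mid in the frame of box between -0.04 and 0.04 m and z of bb_mid in the frame of box between 0.018 and 0.029 m and angle between the x axis of bb_mid and the x axis of box, either way round below 0.3 rad and linear speed of each of cassette, hub, bb, carton below 0.02 m/s and angular speed of each of cassette, hub, bb, carton below 0.2 rad/s and horizontal distance between carton_mid and cassette_mid below 0.014 m and z of carton_mid in the frame of cassette_mid between 0.031 and 0.041 m); the robot touches nothing.
It fails at once if the spanner is pushed more than 25 mm from where it lay (distance of spanner_mid from where it was at the start of the episode above 0.025 m).
It fails at once if the tyre lever is pushed more than 25 mm from where it lay (distance of lever_mid from where it was at the start of the episode above 0.025 m).
It fails at once if the grease tin is pushed more than 25 mm from where it lay (distance of tin_mid from where it was at the start of the episode above 0.025 m).
It also fails if it takes over 90 s, if anything falls off the work surface, if the arm or the gripper's body presses on something with over 40 N, if the wrist force passes 120 N, or if a joint passes its speed limit or range.

## Robot

A 6-joint arm with a two-finger parallel gripper is mounted at the origin on the work surface. World frame = base frame: x ahead of the robot, y to its left, z up, the work surface at z = 0. Lengths are in m, angles in degrees, forces in N, time in s.
With the tool pointing down it reaches from about 0.25 to 0.725 m from the base axis. Payload 9.7 kg.
Tool frame: the origin (TCP) lies midway between the tips of the shut fingers; the grasp point (between the pads) lies 19 mm behind it (bot.pinch_z is the distance from the TCP to the grasp point, in m); z points along the fingers, y is the line along which they close (so a half turn about z gives the same grasp; the last joint's range is limited). The gripper opens to 85 mm and grips with 20 to 120 N. Pads are 22 mm wide; open, the fingers measure 114 mm over their backs; the gripper's body (76 mm by 85 mm) begins 54 mm behind the grasp point. The pads swing forward as they close: fully open they stand 13 mm farther back than shut.
Start: joints at [-76.261, 4.979, 10.078, 95.1, 0, 90], TCP at [0.131, -0.534, 0.231] pointing down, gripper open.
Joint ranges: [-179.16, 179.16], [-48.56, 103.87], [-65.8, 70.77], [-126.05, 130.52], [-82.76, 87.17], [-180, 180]. Speed limits (degrees/s): [127.2, 127.2, 147.25, 180, 180, 180].

## Interface

Orientations are given as [roll, pitch, yaw] about the fixed x, y, z axes, in that order (R = Rz(yaw) Ry(pitch) Rx(roll)).
In Python, from workcell import sensors, camera, camera_params, ticket, bot gives the robot as it stands.
- The arm moves only by the shell command python3 -m jog 'ROWS' [FORCE]. ROWS is JSON, a list that holds one entry, the list of rows, each a list of 5 numbers: the shift along the world's x, y, z in units of 50 mm (1.0 is 50 mm), then the turn about the world's z in units of 5 degrees (1.0 is 5 degrees), then the opening, from 0 (shut) to 1 (fully open). In form: [[[tx, ty, tz, yaw, grip], ...]]. A call has 1 to 8 rows; each row shifts and turns the commanded pose from where the row before left it; what a row does not reach is not made up. A row lasts 1/10 s, in which the tool goes at most 50 mm and 8.59 degrees, less where a joint would pass 70% of its speed; a pose out of reach is approached as far as the arm can. A call is refused whole if a number of a shift passes 1 or a number of a turn 1, either way. A call with a gripper value outside its range is refused whole. The fingers move at their own pace and stop on an object; FORCE is the grip in N (left out, the last holds). Time passes only in rows, so rows that do not move let the fingers close. It gives the time, the measured TCP pose, the force, the opening and the grip force at its end, in the units of the state.
- sensors.get_obs(): the state, without advancing time (a new reading comes with each control period).
- camera(name): name is "scene" or "top"; returns the picture (420x560x3 uint8, blue, green, red); there is no depth.
- camera_params(name): a dict with "fx", "fy", "cx", "cy" (pixels), "T" (4x4, takes a point from camera to world coordinates). Camera axes: x right, y down, z forward; pixel columns grow to the right and rows downward; lengths in m; the calibration is good to about 2 mm. A picture is of the moment at which its call begins. camera_params takes no time and is no camera call.
- ticket.job_done(): hands the job in; it is judged then, once.
The state is a dict: "time": time; "q": joint angles; "qd": joint speeds; "joint_efforts": joint torques, N m; "ee_pos": TCP position; "tcp_rot": TCP orientation; "wrist_force": force on the tool from outside, world axes, zero at the start; "torque": the same for the moment, N m; "opening": finger opening in m; "grasp_force": force on a finger pad.
Only numpy, scipy, OpenCV 4.12 (cv2) and the standard library are available. Lean on these libraries where they do the work, as an engineer would, in place of code of your own. Each camera call takes 0.05 s, during which the arm holds its last target. There are 200 camera calls.

## Working session

There is one attempt and no reset: what is moved stays moved. The work goes in short steps, Python scripts to look and compute and a shell command to move; the robot and the scene stay as the last step left them, time stands still between calls to the robot, and variables do not carry over. Pictures are saved under pics/ and viewed, at most 14 in all, crops included, and the job is handed in when it is done.

```bash
mkdir -p pics
python3 - <<'E'
from workcell import *
import cv2
for n in("scene","top"):
    cv2.imwrite(f"pics/{n}0.png",camera(n)); p=camera_params(n); print(n,p["fx"],p["fy"],p["cx"],p["cy"]); print(p["T"])
print(sensors.get_obs(),bot.pinch_z)
E
```

```text
scene 495.825685923923 495.825685923923 277.0065127178155 208.20033307526424
[[ 0.27183113  0.75735542 -0.59373446  1.14264811]
 [ 0.96231394 -0.21887601  0.16138519 -0.27250909]
 [-0.00772828 -0.61522846 -0.78831099  0.96394724]
 [ 0.          0.          0.          1.        ]]
top 491.857036546065 491.857036546065 292.4571297089653 212.43216499772205
[[ 0.0048886  -0.99317292  0.11654893  0.32363996]
 [-0.99997515 -0.00426311  0.00561543 -0.06646496]
 [-0.00508023 -0.11657349 -0.99316908  1.20122867]
 [ 0.          0.          0.          1.        ]]
{'time': 0.1, 'q': array([-7.62614638e+01,  5.00993407e+00,  1.00391675e+01,  9.50999070e+01,
       -6.20285294e-04,  8.99994147e+01]), 'qd': array([ 0.14567287, -0.04548492,  0.08551438, -0.11067421, -0.09304064,
        0.02115697]), 'joint_efforts': array([-1.40289430e-03, -5.21561015e+01,  4.65653336e+01,  1.59531698e-02,
       -8.34518255e-05,  6.95987865e-06]), 'ee_pos': array([ 0.1305687 , -0.53406603,  0.23063647]), 'tcp_rot': array([-1.79929326e+02,  6.19562849e-04,  1.37391223e+01]), 'wrist_force': array([ 0.20635009, -0.63746162,  0.12035339]), 'torque': array([0.04483149, 0.03987906, 0.03640977]), 'grasp_force': 0.0, 'opening': 0.08524005592956854} 0.0187
```

View pics/scene0.png

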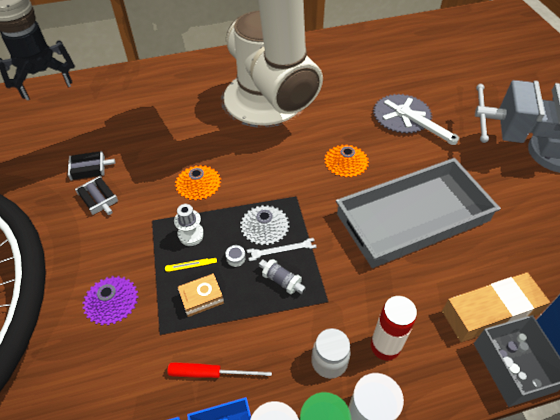

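View pics/top0.png

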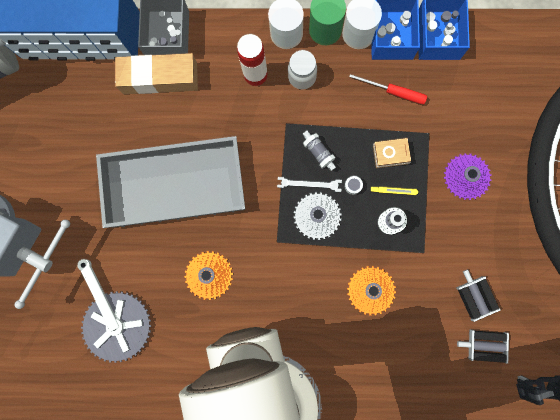

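The silver cassette is at top (318,214) / scene (264,217), the hub at top (396,218), the BB at top (321,150), the carton at top (392,152), and the box around top (170,182). Next I'll take enlarged crops for pixel picking.

Run:
```python
import cv2
t=cv2.imread("pics/top0.png");s=cv2.imread("pics/scene0.png")
cv2.imwrite("pics/tc.png",cv2.resize(t[115:260,270:440],None,fx=4,fy=4,interpolation=2))
cv2.imwrite("pics/sc.png",cv2.resize(s[190:335,150:335],None,fx=4,fy=4,interpolation=2))
```

```text
(no output)
```

View pics/tc.png

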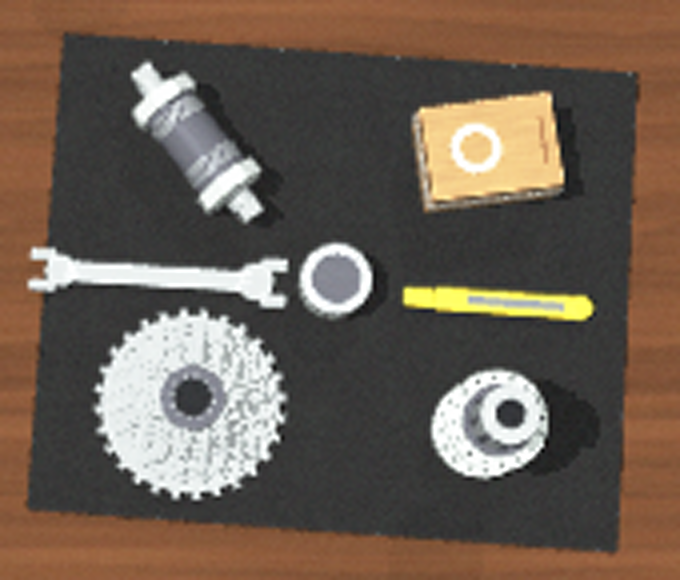

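View pics/sc.png

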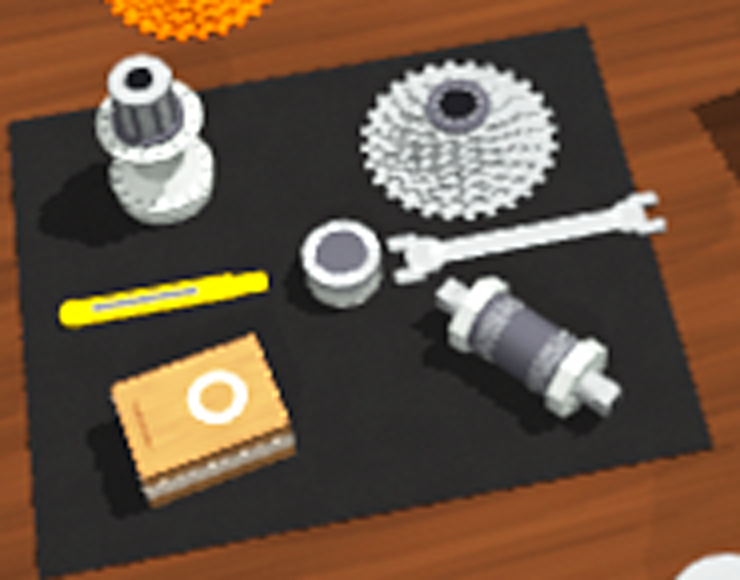

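```bash
cat > h.py <<'E'
import numpy as np, cv2
from workcell import sensors,camera,camera_params
P={n:camera_params(n) for n in("scene","top")}
def ray(n,u,v):
    p=P[n];d=p["T"][:3,:3]@[(u-p["cx"])/p["fx"],(v-p["cy"])/p["fy"],1];return p["T"][:3,3],d/np.linalg.norm(d)
def tri(t,s):
    A=np.zeros((3,3));b=np.zeros(3)
    for n,px in(("top",t),("scene",s)):
        o,d=ray(n,*px);M=np.eye(3)-np.outer(d,d);A+=M;b+=M@o
    return np.linalg.solve(A,b)
def atz(n,px,z):
    o,d=ray(n,*px);return o+d*(z-o[2])/d[2]
E
python3 - <<'E'
from h import *
T=lambda x,y:(x/4+270-.4,y/4+115-.4)
S=lambda x,y:(x/4+150-.4,y/4+190-.4)
np.set_printoptions(precision=4,suppress=True)
for n,t,s in[("lockring",(192,397),(458,103)),("hubtop",(508,414),(140,78)),("bb1",(146,74),(605,393)),("bb2",(249,210),(452,292)),("tin",(337,278),(343,251)),("ring",(475,148),(218,397)),
 ("c1",(552,93),(146,488)),("c2",(415,108),(294,434)),("c3",(425,210),(257,335)),("c4",(565,190),(112,382)),("sp1",(42,268),(650,212)),("sp2",(275,282),(405,258)),("lev1",(405,296),(267,282)),("lev2",(592,307),(65,313))]:
    print(n,tri(T(*t),S(*s)))
for t,s in[((97,156),(498,209)),((236,138),(375,264)),((245,209),(337,207)),((104,227),(451,162))]:
    print("box",tri(t,s),atz("top",t,.052)[:2])
E
```

```text
lockring [ 0.4572 -0.1188  0.0382]
hubtop [ 0.4407 -0.2931  0.104 ]
bb1 [ 0.6576 -0.0913  0.0266]
bb2 [ 0.5734 -0.1538  0.0253]
tin [ 0.5314 -0.2063  0.027 ]
ring [ 0.6093 -0.2898  0.0374]
c1 [ 0.646  -0.3371  0.0294]
c2 [ 0.6364 -0.2556  0.0279]
c3 [ 0.5728 -0.2616  0.0284]
c4 [ 0.584  -0.343   0.0363]
sp1 [ 0.5408 -0.0272  0.0058]
sp2 [ 0.5324 -0.1712  0.006 ]
lev1 [ 0.5245 -0.2508  0.0034]
lev2 [ 0.5171 -0.3639  0.0096]
box [0.5948 0.4123 0.0426] [0.5923 0.4078]
box [0.6456 0.0819 0.0259] [0.6375 0.0762]
box [0.4705 0.0572 0.0235] [0.4662 0.0519]
box [0.4229 0.387  0.0356] [0.4221 0.3826]
```

```bash
python3 -m jog '[[[0.54,0.69,0,0,1],[0.54,0.69,0,0,1],[0.54,0.69,0,0,1],[0.54,0.69,0,0,1],[0.54,0.69,0,0,1],[0.54,0.69,0,0,1]]]' 60; python3 -m jog '[[[0.54,0.69,0,0,1],[0.54,0.69,0,0,1],[0.54,0.69,-0.2,0,1],[0.54,0.69,-0.5,0,1],[0.54,0.69,-0.7,0,1],[0.54,0.69,-0.7,0,1],[0,0,-0.3,0,1],[0,0,0,0,1]]]'
python3 - <<'E'
from h import *
o=sensors.get_obs();print(o["ee_pos"],o["tcp_rot"],o["q"])
for n in P:cv2.imwrite(f"pics/{n}1.png",camera(n))
a=cv2.imread("pics/scene1.png");b=cv2.imread("pics/top1.png")
cv2.imwrite("pics/c1.png",np.hstack([cv2.resize(a[120:300,150:350],None,fx=2,fy=2,interpolation=2),cv2.resize(b[120:300,230:430],None,fx=2,fy=2,interpolation=2)]))
E
```

```text
time: 0.7
ee_pos: [0.2932, -0.3257, 0.2311]
tcp_rot: [-180.0, 0.0, 13.7]
wrist_force: [1.0, -0.5, -0.0]
opening: 0.0854
grasp_force: 0.0
time: 1.5
ee_pos: [0.4473, -0.1271, 0.1166]
tcp_rot: [-179.9, 0.2, 13.9]
wrist_force: [0.4, -0.0, 0.2]
opening: 0.0857
grasp_force: 0.0
[ 0.44731537 -0.12706367  0.11657808] [-179.87921337    0.23919754   13.86279355] [-1.58492748e+01 -7.12592191e+00 -1.45217160e+01  8.28718222e+01
 -1.36492565e-02  1.50288216e+02]
```

View pics/c1.png

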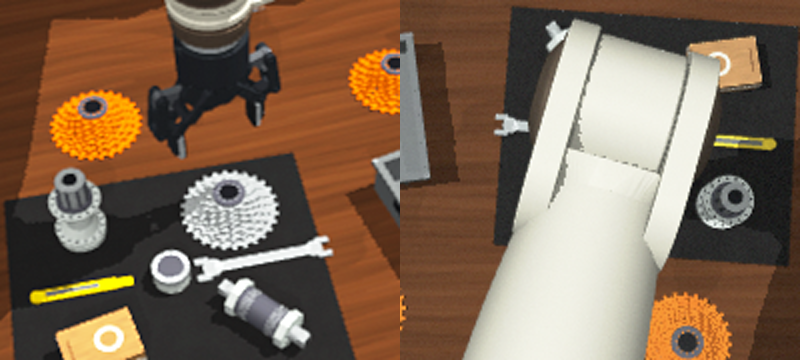

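```bash
python3 -m jog '[[[0.1,0.08,-0.2,1,0.9],[0.1,0.08,-0.2,1,0.9],[0,0,-0.2,1,0.9],[0,0,-0.2,1,0.9],[0,0,-0.2,1,0.9],[0,0,-0.2,1,0.9],[0,0,0,0,0.9]]]' 60
python3 - <<'E'
from h import *
o=sensors.get_obs();print(o["ee_pos"],o["tcp_rot"])
a=camera("scene")
cv2.imwrite("pics/c2.png",cv2.resize(a[150:260,180:320],None,fx=5,fy=5,interpolation=2))
E
```

```text
time: 2.3
ee_pos: [0.4582, -0.1212, 0.0596]
tcp_rot: [180.0, -0.0, 43.7]
wrist_force: [-0.3, 0.4, -0.7]
opening: 0.0768
grasp_force: 0.0
[ 0.45820826 -0.12124159  0.05958571] [ 1.79975256e+02 -5.17744970e-03  4.36922042e+01]
```

View pics/c2.png

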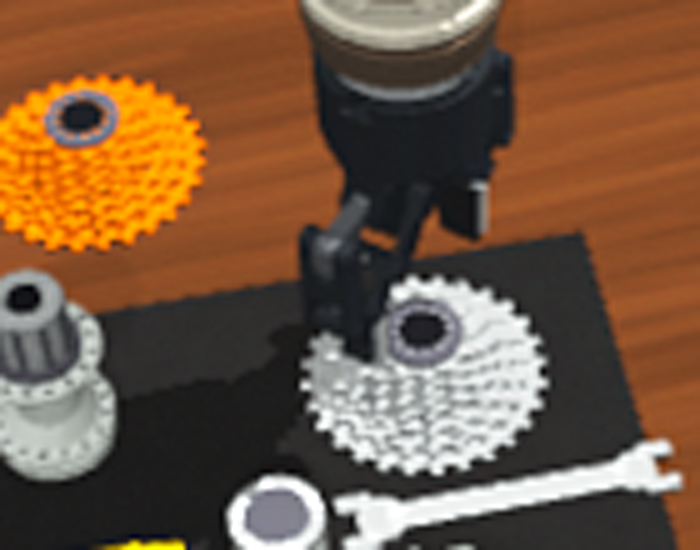

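The fingers straddle the lockring. I'll lower and close.

```bash
python3 -m jog '[[[-0.02,0.04,-0.4,0,0.9],[0,0,-0.38,0,0.9],[0,0,0,0,0.9]]]' 60; python3 -m jog '[[[0,0,0,0,0.6],[0,0,0,0,0.6],[0,0,0,0,0.5],[0,0,0,0,0.4],[0,0,0,0,0.4]]]' 60
```

```text
time: 2.65
ee_pos: [0.4566, -0.1184, 0.0194]
tcp_rot: [-179.9, 0.1, 43.6]
wrist_force: [-0.6, 0.6, 0.1]
opening: 0.0767
grasp_force: 0.0
time: 3.15
ee_pos: [0.458, -0.1184, 0.0226]
tcp_rot: [179.9, -0.0, 43.7]
wrist_force: [-6.0, 0.6, 10.2]
opening: 0.0564
grasp_force: 61.4
```

```bash
python3 -m jog '[[[0,0,0.1,0,0.4],[0,0,0.2,0,0.4],[0,0,0.3,0,0.4],[0,0,0.5,0,0.4],[0,0,0.5,0,0.4],[0,0,0,0,0.4]]]' 80
python3 - <<'E'
from h import *
a=camera("scene")
cv2.imwrite("pics/c3.png",cv2.resize(a[110:260,180:320],None,fx=4,fy=4,interpolation=2))
E
```

```text
time: 3.75
ee_pos: [0.4594, -0.1186, 0.1042]
tcp_rot: [179.7, -0.2, 43.7]
wrist_force: [0.7, -0.4, -4.1]
opening: 0.055
grasp_force: 85.4
```

View pics/c3.png

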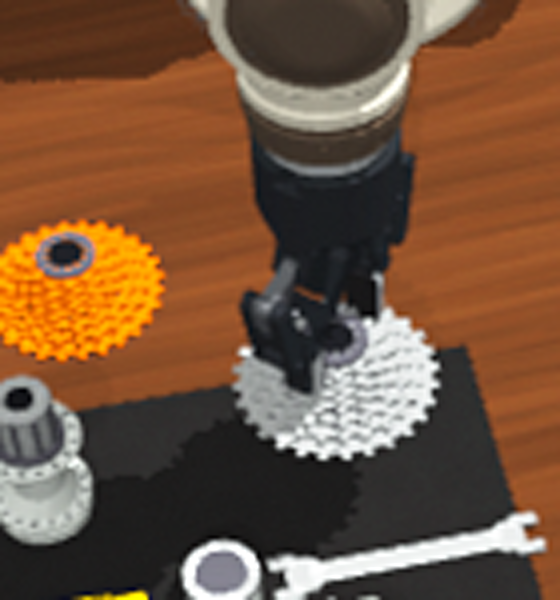

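Run:
```python
import cv2,numpy as np
t=cv2.imread("pics/top0.png");s=cv2.imread("pics/scene0.png")
cv2.imwrite("pics/b.png",np.vstack([cv2.resize(t[130:235,85:255],None,fx=4,fy=4,interpolation=2)[:, :660],cv2.resize(s[150:270,330:505],(660,180*0+452),interpolation=2)])[:,:][0:600] if 0 else np.hstack([cv2.resize(t[130:235,90:250],None,fx=2.5,fy=2.5,interpolation=2),cv2.resize(s[158:263,335:495],None,fx=2.5,fy=2.5,interpolation=2)]))
```

```text
(no output)
```

View pics/b.png

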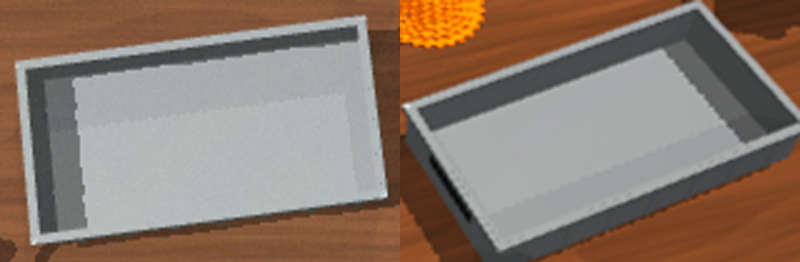

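```bash
python3 -m jog '[[[0.12,0.86,0.2,0,0.4],[0.12,0.86,0.2,0,0.4],[0.12,0.86,0,0,0.4],[0.12,0.86,0,0,0.4],[0.12,0.86,0,0,0.4],[0.12,0.86,0,0,0.4]]]' 80;  python3 -m jog '[[[0.12,0.86,0,0,0.4],[0.12,0.86,0,0,0.4],[0.12,0.86,0,0,0.4],[0.1,0.6,0,0,0.4],[0,0.26,0,0,0.4],[0,0,0,0,0.4]]]' 80
```

```text
time: 4.4
ee_pos: [0.493, 0.1416, 0.1187]
tcp_rot: [-180.0, 0.1, 43.7]
wrist_force: [1.8, -0.8, -3.2]
opening: 0.055
grasp_force: 85.4
time: 5.0
ee_pos: [0.5158, 0.3131, 0.1183]
tcp_rot: [-180.0, 0.1, 43.8]
wrist_force: [-0.2, -0.2, -3.6]
opening: 0.0546
grasp_force: 85.5
```

Run:
```python
from h import *
np.set_printoptions(precision=4,suppress=True)
q=[((96,155.2),(495.8,207.6)),((236.4,136.4),(375,258)),((244.4,208.4),(336.6,200.4)),((102.8,227.2),(454.6,158.4))]
R=np.array([tri(*p) for p in q]);print(R,R.mean(0))
for n,i in(("top",0),("scene",1)):
    c=np.array([atz(n,p[i],.052) for p in q]); d=(c[0]+c[3]-c[1]-c[2])/2; print(n,c.mean(0),np.linalg.norm(d),np.degrees(np.arctan2(-d[0],d[1])))
```

```text
[[0.5938 0.4088 0.049 ]
 [0.6435 0.0786 0.0487]
 [0.4687 0.0555 0.0474]
 [0.4228 0.3893 0.0469]] [0.5322 0.233  0.048 ]
top [0.5312 0.2311 0.052 ] 0.33673111738444256 7.9514318051135895
scene [0.5351 0.2318 0.052 ] 0.3311038555978035 8.338303329418618
```

```bash
python3 -m jog '[[[0.1,0.05,-0.2,0,0.4],[0,0,-0.5,0,0.4],[0,0,-0.5,0,0.4],[0,0,-0.4,0,0.4],[0,0,-0.15,0,0.4],[0,0,0,0,0.4]]]' 80; python3 -m jog '[[[0,0,-0.04,0,0.4],[0,0,-0.03,0,0.4],[0,0,0,0,0.4]]]' 80
```

```text
time: 5.6
ee_pos: [0.521, 0.313, 0.0312]
tcp_rot: [-180.0, 0.1, 43.7]
wrist_force: [-0.0, 0.1, -3.1]
opening: 0.0551
grasp_force: 85.5
time: 5.9
ee_pos: [0.5219, 0.3146, 0.0298]
tcp_rot: [180.0, -0.1, 43.7]
wrist_force: [-0.6, -0.1, -3.4]
opening: 0.0548
grasp_force: 85.5
```

```bash
python3 -m jog '[[[0,0,-0.04,0,0.4],[0,0,0,0,0.4]]]' 80; python3 -m jog '[[[0,0,-0.04,0,0.4],[0,0,0,0,0.4]]]' 80;python3 -m jog '[[[0,0,-0.03,0,0.4],[0,0,0,0,0.4]]]' 80
```

```text
time: 6.1
ee_pos: [0.5216, 0.3145, 0.0271]
tcp_rot: [180.0, -0.0, 43.7]
wrist_force: [-0.4, -0.6, -3.8]
opening: 0.0554
grasp_force: 85.5
time: 6.3
ee_pos: [0.5214, 0.3144, 0.0248]
tcp_rot: [-180.0, 0.0, 43.7]
wrist_force: [-0.0, -0.8, -3.0]
opening: 0.0551
grasp_force: 85.5
time: 6.5
ee_pos: [0.5216, 0.3145, 0.0241]
tcp_rot: [180.0, -0.0, 43.7]
wrist_force: [-2.7, -1.5, 2.5]
opening: 0.055
grasp_force: 86.1
```

```bash
python3 -m jog '[[[0,0,0,0,0.9],[0,0,0,0,0.9],[0,0,0,0,0.9],[0,0,0.3,0,0.9],[0,0,0.7,0,0.9],[0,0,0.8,0,0.9],[0,0,0.7,0,0.9]]]' 60
python3 -m jog '[[[0.06,-0.27,0,1,0.9],[0.06,-0.27,0,1,0.9],[0.06,-0.27,0,1,0.9],[0.06,-0.27,0,1,0.9],[0.06,-0.27,0,1,0.9],[0.06,-0.27,0,1,0.9],[0.06,-0.27,0,1,0.9],[0.06,-0.27,0,1,0.9]]]'
python3 -m jog '[[[0.06,-0.27,0,1,0.7],[0.06,-0.27,0,1,0.7],[0.06,-0.27,0,1,0.7],[0.06,-0.27,0,1,0.7],[0.06,-0.27,0,1,0.7],[0.06,-0.27,0,1,0.7],[0.06,-0.27,0,1,0.7],[0.06,-0.27,0,1,0.7]]]'
python3 -m jog '[[[0.06,-0.27,0,1,0.7],[0.06,-0.27,0,1,0.7],[0.06,-0.27,0,1,0.7],[0.06,-0.27,0,1,0.7],[0.06,-0.27,0,1,0.7],[0.06,-0.27,0,1,0.7],[0.06,-0.27,0,1,0.7],[0.06,-0.27,0,1,0.7]]]'
python3 -m jog '[[[0.06,-0.27,0,1,0.7],[0.06,-0.27,0,1,0.7],[0.06,-0.27,0,1,0.7],[0.06,-0.27,0,1,0.7],[0.06,-0.27,0,1,0.7],[0.06,-0.27,0,1,0.7],[0.06,-0.27,-0.3,1,0.7],[0.06,-0.27,-0.3,1,0.7]]]'
python3 -m jog '[[[0,0,-0.3,1,0.7],[0,0,-0.3,1,0.7],[0,0,-0.3,0.5,0.7],[0,0,0,0,0.7]]]'
```

```text
time: 7.2
ee_pos: [0.5216, 0.3145, 0.1518]
tcp_rot: [180.0, -0.1, 43.7]
wrist_force: [1.0, 0.8, -0.2]
opening: 0.0769
grasp_force: 0.0
time: 8.0
ee_pos: [0.5458, 0.206, 0.15]
tcp_rot: [179.9, -0.0, 83.9]
wrist_force: [-0.4, 0.3, -0.9]
opening: 0.0775
grasp_force: 0.0
time: 8.8
ee_pos: [0.5698, 0.0979, 0.15]
tcp_rot: [179.9, 0.0, 123.9]
wrist_force: [-0.3, -0.4, -0.2]
opening: 0.06
grasp_force: 0.0
time: 9.6
ee_pos: [0.5938, -0.0101, 0.15]
tcp_rot: [180.0, 0.1, 163.9]
wrist_force: [0.6, 0.5, -0.2]
opening: 0.0596
grasp_force: 0.0
time: 10.4
ee_pos: [0.6182, -0.1182, 0.12]
tcp_rot: [-179.9, 0.1, -156.1]
wrist_force: [-0.4, -0.5, -0.3]
opening: 0.06
grasp_force: 0.0
time: 10.8
ee_pos: [0.6167, -0.1174, 0.0725]
tcp_rot: [179.9, -0.1, -143.7]
wrist_force: [-0.1, 1.0, 0.3]
opening: 0.0597
grasp_force: 0.0
```

Run:
```python
from h import *
a=camera("scene");b=camera("top");cv2.imwrite("pics/scene4.png",a);cv2.imwrite("pics/top4.png",b)
cv2.imwrite("pics/c4.png",np.vstack([cv2.resize(a[150:310,200:500],None,fx=2,fy=2,interpolation=2),cv2.resize(b[115:255,85:385],None,fx=2,fy=2,interpolation=2)]))
```

```text
(no output)
```

View pics/c4.png

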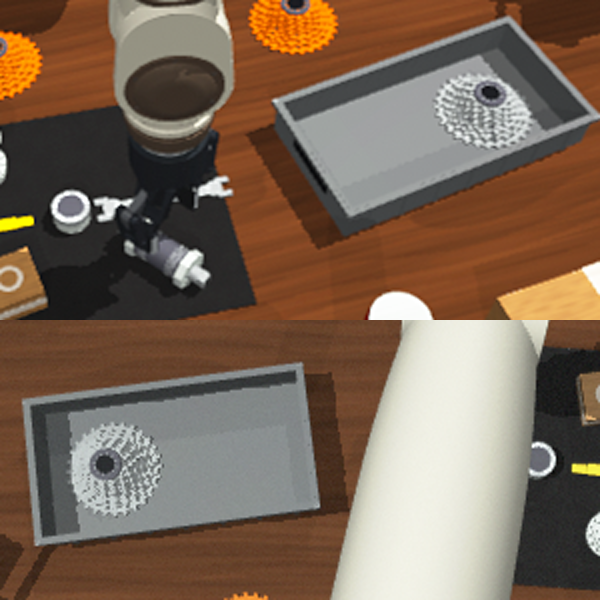

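```bash
python3 -m jog '[[[-0.02,-0.1,-0.5,0,0.7],[0,0,-0.5,0,0.7],[0,0,-0.33,0,0.7],[0,0,0,0,0.7]]]'; python3 -m jog '[[[0,0,0,0,0.5],[0,0,0,0,0.3],[0,0,0,0,0.3],[0,0,0,0,0.3],[0,0,0,0,0.3]]]' 70; python3 -m jog '[[[0,0,0.3,0,0.3],[0,0,0.7,0,0.3],[0,0,0.8,0,0.3],[0,0,0.5,0,0.3],[0,0,0,0,0.3]]]' 70
python3 - <<'E'
from h import *
print(tri((137.5,187),(444.5,196.5)))
a=camera("scene")
cv2.imwrite("pics/c5.png",cv2.resize(a[130:310,200:360],None,fx=3,fy=3,interpolation=2))
E
```

```text
time: 11.3
ee_pos: [0.6157, -0.1224, 0.006]
tcp_rot: [179.9, -0.1, -143.8]
wrist_force: [0.2, 0.1, -0.5]
opening: 0.0598
grasp_force: 0.0
time: 11.8
ee_pos: [0.6177, -0.1226, 0.0095]
tcp_rot: [-179.9, 0.1, -143.8]
wrist_force: [-2.4, 1.5, 7.5]
opening: 0.033
grasp_force: 69.5
time: 12.3
ee_pos: [0.6185, -0.123, 0.1278]
tcp_rot: [-179.7, 0.3, -143.8]
wrist_force: [0.9, -0.4, -2.6]
opening: 0.0328
grasp_force: 70.3
[0.52087424 0.3142443  0.03535343]
```

View pics/c5.png

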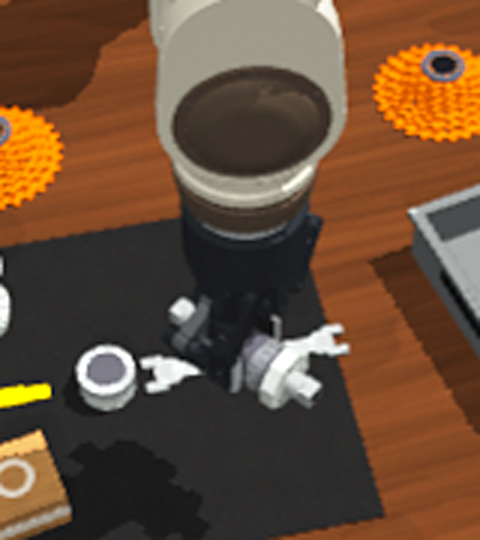

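```bash
python3 -m jog '[[[-0.2,0.8,0,-0.8,0.3],[-0.2,0.8,0,-0.8,0.3],[-0.2,0.8,0,-0.8,0.3],[-0.2,0.8,0,-0.8,0.3],[-0.2,0.8,0,-0.8,0.3],[-0.2,0.8,0,-0.8,0.3],[-0.2,0.8,0,-0.8,0.3],[-0.2,0.8,0,0,0.3]]]'; python3 -m jog '[[[0,0.1,-0.4,0,0.3],[0,0,-0.5,0,0.3],[0,0,-0.4,0,0.3],[0,0,0,0,0.3]]]'
```

```text
time: 13.15
ee_pos: [0.5351, 0.1987, 0.1203]
tcp_rot: [-180.0, -0.1, -171.9]
wrist_force: [1.3, 0.2, -3.7]
opening: 0.0329
grasp_force: 70.6
time: 13.55
ee_pos: [0.5338, 0.2016, 0.0524]
tcp_rot: [-179.9, -0.4, -171.7]
wrist_force: [-1.0, 0.1, -3.4]
opening: 0.033
grasp_force: 70.6
```

```bash
python3 -m jog '[[[0.05,0,-0.35,0,0.3],[0,0,-0.25,0,0.3],[0,0,-0.1,0,0.3],[0,0,0,0,0.3]]]';python3 -m jog '[[[0,0,-0.05,0,0.3],[0,0,0,0,0.3]]]';python3 -m jog '[[[0,0,-0.03,0,0.3],[0,0,0,0,0.3]]]'
```

```text
time: 13.95
ee_pos: [0.5385, 0.2021, 0.0214]
tcp_rot: [-180.0, -0.1, -171.8]
wrist_force: [-0.5, -0.1, -3.6]
opening: 0.0336
grasp_force: 70.7
time: 14.15
ee_pos: [0.5392, 0.2025, 0.02]
tcp_rot: [180.0, 0.0, -171.8]
wrist_force: [-0.6, -0.4, -3.9]
opening: 0.0328
grasp_force: 70.7
time: 14.35
ee_pos: [0.5391, 0.2025, 0.0182]
tcp_rot: [180.0, 0.0, -171.8]
wrist_force: [-0.5, 0.5, -3.3]
opening: 0.0328
grasp_force: 70.7
```

```bash
python3 -m jog '[[[-0.04,0,-0.05,0,0.3],[0,0,0,0,0.3]]]';python3 -m jog '[[[0,0,-0.05,0,0.3],[0,0,0,0,0.3]]]';python3 -m jog '[[[0,0,-0.03,0,0.3],[0,0,0,0,0.3]]]'
```

```text
time: 14.55
ee_pos: [0.5366, 0.2024, 0.0152]
tcp_rot: [-180.0, -0.0, -171.8]
wrist_force: [0.5, 0.1, -3.0]
opening: 0.0327
grasp_force: 70.7
time: 14.75
ee_pos: [0.5368, 0.2024, 0.0127]
tcp_rot: [-180.0, -0.0, -171.8]
wrist_force: [0.6, -0.6, -3.2]
opening: 0.0327
grasp_force: 70.7
time: 14.95
ee_pos: [0.537, 0.2024, 0.0114]
tcp_rot: [-180.0, -0.0, -171.8]
wrist_force: [0.2, 0.3, -2.3]
opening: 0.0332
grasp_force: 70.7
```

```bash
python3 -m jog '[[[0,0,-0.02,0,0.3],[0,0,0,0,0.6],[0,0,0,0,0.6],[0,0,0,0,0.6],[0,0,0.5,0,0.6],[0,0,0.9,0,0.6],[0,0,0.9,0,0.7],[0,0,0.8,0,0.8]]]' 60; python3 -m jog '[[[-0.18,-0.95,0.1,0,0.8],[-0.18,-0.95,0.1,0,0.8],[-0.18,-0.95,0.1,0,0.8],[-0.18,-0.95,0,0,0.8],[-0.18,-0.95,0,0,0.8],[-0.18,-0.95,0,0,0.8],[-0.18,-0.95,0,0,0.8],[-0.18,-0.95,0,0,0.8]]]'; python3 -m jog '[[[-0.18,-0.9,0,0,0.8],[-0.18,-0.9,0,0,0.8],[-0.12,-0.5,0,0,0.8],[0,0,0,0,0.8]]]'
python3 - <<'E'
from h import *
a=camera("scene");b=camera("top");cv2.imwrite("pics/scene6.png",a);cv2.imwrite("pics/top6.png",b)
cv2.imwrite("pics/c6.png",np.vstack([cv2.resize(a[130:280,160:510],None,fx=2,fy=2,interpolation=2),cv2.resize(b[115:255,85:435],None,fx=2,fy=2,interpolation=2)]))
E
```

```text
time: 15.75
ee_pos: [0.5371, 0.2025, 0.1682]
tcp_rot: [180.0, 0.1, -171.8]
wrist_force: [0.2, 0.3, 0.1]
opening: 0.0677
grasp_force: 0.0
time: 16.55
ee_pos: [0.4644, -0.1794, 0.1812]
tcp_rot: [-180.0, 0.1, -171.8]
wrist_force: [1.5, 0.4, -0.5]
opening: 0.068
grasp_force: 0.0
time: 16.95
ee_pos: [0.4401, -0.2954, 0.1805]
tcp_rot: [-180.0, -0.0, -172.0]
wrist_force: [0.5, 0.1, -0.6]
opening: 0.068
grasp_force: 0.0
```

View pics/c6.png

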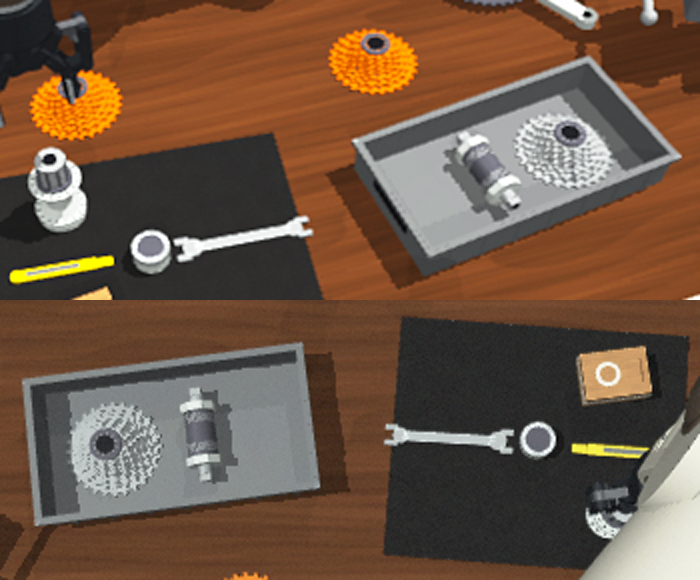

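BB lies crosswise, cassette flat. Down onto the hub.

```bash
python3 -m jog '[[[0.02,0.05,-0.5,0,0.8],[0,0,-0.5,0,0.8],[0,0,-0.6,0,0.8],[0,0,-0.45,0,0.8],[0,0,0,0,0.8]]]'; python3 -m jog '[[[0,0,0,0,0.6],[0,0,0,0,0.5],[0,0,0,0,0.4],[0,0,0,0,0.3],[0,0,0,0,0.25],[0,0,0,0,0.25]]]' 70
```

```text
time: 17.55
ee_pos: [0.441, -0.2879, 0.0752]
tcp_rot: [179.8, -0.2, -171.7]
wrist_force: [-0.3, 0.6, -0.2]
opening: 0.0684
grasp_force: 0.0
time: 18.15
ee_pos: [0.4431, -0.2911, 0.0801]
tcp_rot: [-179.8, 0.2, -171.8]
wrist_force: [0.6, -2.8, 7.0]
opening: 0.0318
grasp_force: 69.0
```

```bash
python3 -m jog '[[[0,0,0.3,0,0.25],[0,0,0.6,0,0.25],[0,0,0.7,0,0.25],[0,0,0.4,0,0.25],[0,0,0,0,0.25]]]'; python3 -m jog '[[[0.2,0.8,0,0,0.25],[0.2,0.8,0,0,0.25],[0.2,0.8,0,0,0.25],[0.2,0.8,0,0,0.25],[0.2,0.8,0,0,0.25],[0.2,0.8,0,0,0.25],[0.2,0.8,0,0,0.25],[0.2,0.8,0,0,0.25]]]'; python3 -m jog '[[[0.2,0.8,0,0,0.25],[0.2,0.8,0,0,0.25],[0.1,0.3,0,0,0.25],[0,0,0,0,0.25]]]'
```

```text
time: 18.65
ee_pos: [0.443, -0.2905, 0.1818]
tcp_rot: [-179.8, 0.2, -171.8]
wrist_force: [0.9, -0.1, -3.9]
opening: 0.0322
grasp_force: 70.4
time: 19.45
ee_pos: [0.5215, 0.0317, 0.1767]
tcp_rot: [180.0, -0.1, -171.8]
wrist_force: [0.1, -0.0, -4.4]
opening: 0.0322
grasp_force: 70.8
time: 19.85
ee_pos: [0.5467, 0.1268, 0.1764]
tcp_rot: [180.0, -0.2, -171.6]
wrist_force: [-0.3, -0.4, -3.7]
opening: 0.0323
grasp_force: 70.9
```

Run:
```python
from h import *
a=camera("scene")
cv2.imwrite("pics/c7.png",cv2.resize(a[80:280,310:510],None,fx=3,fy=3,interpolation=2))
```

```text
(no output)
```

View pics/c7.png

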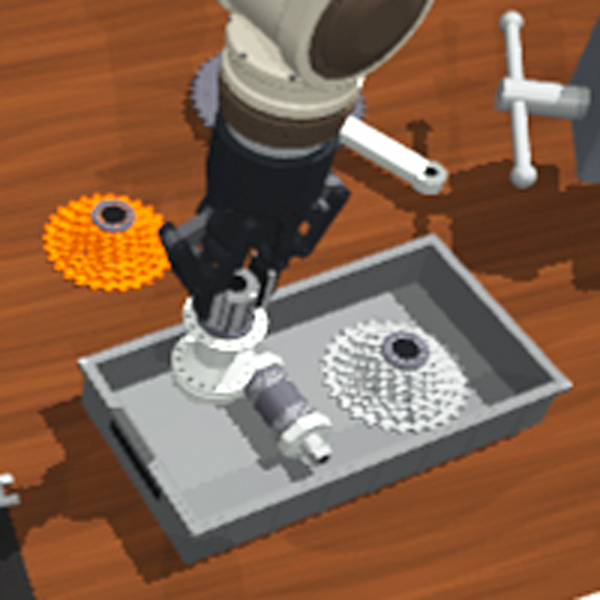

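```bash
python3 -m jog '[[[0.02,-0.1,-0.3,0,0.25],[0,0,-0.5,0,0.25],[0,0,-0.5,0,0.25],[0,0,-0.4,0,0.25],[0,0,-0.05,0,0.25],[0,0,0,0,0.25]]]'; python3 -m jog '[[[0,0,-0.04,0,0.25],[0,0,0,0,0.25]]]'; python3 -m jog '[[[0,0,-0.03,0,0.25],[0,0,0,0,0.25]]]'
```

```text
time: 20.5
ee_pos: [0.5475, 0.1189, 0.0904]
tcp_rot: [-180.0, -0.1, -171.8]
wrist_force: [-0.5, 0.7, -4.2]
opening: 0.0319
grasp_force: 70.8
time: 20.7
ee_pos: [0.5485, 0.1198, 0.0896]
tcp_rot: [180.0, 0.1, -171.8]
wrist_force: [0.2, -0.7, -3.9]
opening: 0.0317
grasp_force: 70.8
time: 20.9
ee_pos: [0.5482, 0.12, 0.0874]
tcp_rot: [180.0, 0.0, -171.8]
wrist_force: [-1.0, 0.1, -4.4]
opening: 0.0323
grasp_force: 70.8
```

```bash
python3 -m jog '[[[0,0,-0.06,0,0.25],[0,0,0,0,0.25]]]'; python3 -m jog '[[[0,0,-0.03,0,0.25],[0,0,0,0,0.25]]]'; python3 -m jog '[[[0,0,-0.02,0,0.25],[0,0,0,0,0.25]]]'
```

```text
time: 21.1
ee_pos: [0.5479, 0.12, 0.0837]
tcp_rot: [-180.0, -0.0, -171.8]
wrist_force: [0.3, -0.5, -3.5]
opening: 0.0319
grasp_force: 70.8
time: 21.3
ee_pos: [0.5479, 0.1199, 0.0823]
tcp_rot: [-180.0, -0.0, -171.8]
wrist_force: [-0.2, -0.0, -4.3]
opening: 0.0321
grasp_force: 70.8
time: 21.5
ee_pos: [0.548, 0.12, 0.0814]
tcp_rot: [-180.0, -0.0, -171.8]
wrist_force: [-0.1, 0.4, -4.2]
opening: 0.0322
grasp_force: 70.8
```

```bash
python3 -m jog '[[[0,0,-0.02,0,0.25],[0,0,0,0,0.25]]]'; python3 -m jog '[[[0,0,-0.02,0,0.25],[0,0,0,0,0.25]]]'; python3 -m jog '[[[0,0,-0.02,0,0.25],[0,0,0,0,0.25]]]'
```

```text
time: 21.7
ee_pos: [0.5483, 0.12, 0.0812]
tcp_rot: [180.0, 0.1, -171.8]
wrist_force: [-0.5, -0.9, 1.4]
opening: 0.0318
grasp_force: 71.7
time: 21.9
ee_pos: [0.5486, 0.12, 0.0811]
tcp_rot: [-180.0, 0.1, -171.8]
wrist_force: [-2.4, -1.5, 7.7]
opening: 0.0323
grasp_force: 72.5
time: 22.1
ee_pos: [0.5489, 0.12, 0.081]
tcp_rot: [-180.0, 0.2, -171.8]
wrist_force: [-3.0, -2.6, 13.4]
opening: 0.032
grasp_force: 73.1
```

```bash
python3 -m jog '[[[0,0,0.03,0,0.25],[0,0,0,0,0.4],[0,0,0,0,0.6],[0,0,0,0,0.8],[0,0,0.5,0,0.9],[0,0,0.9,0,1],[0,0,0.8,0,1]]]'; python3 -m jog '[[[0.07,-0.47,0,-1,1],[0.07,-0.47,0,-1,1],[0.07,-0.47,0,-1,1],[0.07,-0.47,0,-1,1],[0.07,-0.47,0,-1,1],[0.07,-0.47,0,-1,1],[0.07,-0.47,0,-1,1],[0.07,-0.47,0,-1,1]]]'; python3 -m jog '[[[0.07,-0.47,0,-1,1],[0.07,-0.47,0,-1,1],[0.07,-0.47,-0.1,-1,1],[0.07,-0.47,-0.2,-1,1],[0.07,-0.47,-0.2,-1,1],[0.07,-0.47,-0.2,-1,1],[0.07,-0.47,-0.2,-1,1],[0.07,-0.47,-0.2,-1,1]]]';  python3 -m jog '[[[0.07,-0.47,-0.2,-1,1],[0.04,-0.4,-0.2,-1,1],[0,0,-0.2,-0.2,1],[0,0,0,0,1]]]'
python3 - <<'E'
from h import *
a=camera("scene");b=camera("top");cv2.imwrite("pics/scene8.png",a);cv2.imwrite("pics/top8.png",b)
cv2.imwrite("pics/c8.png",np.hstack([cv2.resize(a[150:350,150:510],None,fx=2,fy=2,interpolation=2)[:, :],]))
b2=cv2.resize(b[115:215,85:445],None,fx=2,fy=2,interpolation=2)
cv2.imwrite("pics/c8.png",np.vstack([cv2.imread("pics/c8.png"),b2]))
E
```

```text
time: 22.8
ee_pos: [0.5477, 0.12, 0.1912]
tcp_rot: [180.0, -0.1, -171.8]
wrist_force: [0.7, 0.3, 0.8]
opening: 0.0853
grasp_force: 0.0
time: 23.6
ee_pos: [0.5762, -0.0689, 0.1899]
tcp_rot: [180.0, -0.0, 148.0]
wrist_force: [0.4, 0.4, -0.6]
opening: 0.0855
grasp_force: 0.0
time: 24.4
ee_pos: [0.6041, -0.2569, 0.1343]
tcp_rot: [-180.0, -0.0, 108.0]
wrist_force: [-0.7, -0.6, 0.4]
opening: 0.0857
grasp_force: 0.0
time: 24.8
ee_pos: [0.6088, -0.2991, 0.1028]
tcp_rot: [-179.9, -0.1, 97.3]
wrist_force: [0.3, 0.0, -0.2]
opening: 0.0855
grasp_force: 0.0
```

View pics/c8.png

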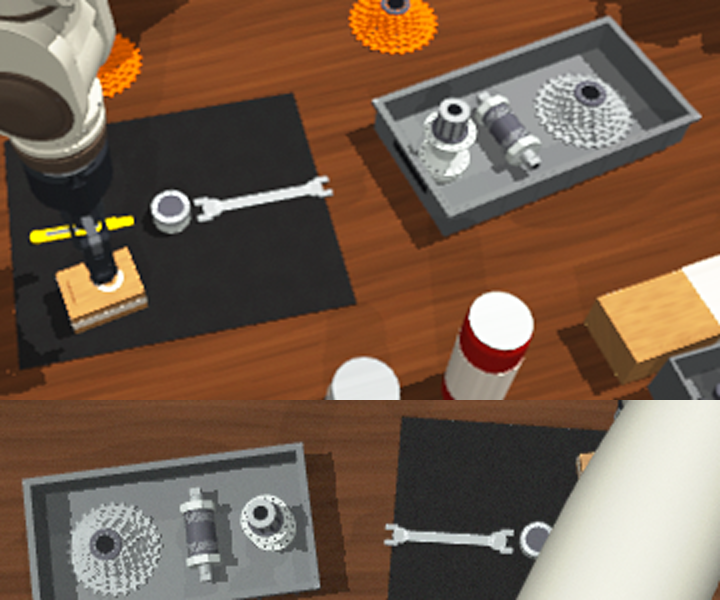

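Run:
```python
from h import *
np.set_printoptions(precision=4,suppress=True)
T=lambda x,y:(x/4+270-.4,y/4+115-.4)
S=lambda x,y:(x/4+150-.4,y/4+190-.4)
t=[(552,93),(417,107),(427,208),(565,190)];s=[(146,475),(294,434),(257,335),(112,382)]
for n,F,c in(("top",T,t),("scene",S,s)):
    c=np.array([atz(n,F(*p),.038) for p in c]);d=c[0]+c[3]-c[1]-c[2];print(n,c.mean(0),np.degrees(np.arctan2(d[1],d[0])),np.linalg.norm(d)/2)
L=[tri((137.5,187),(444.5,196.5)),tri((85+105/2,115+145/2),(150+590/2,150+93/2))];print(L)
```

```text
top [ 0.6082 -0.2998  0.038 ] -82.97809393626572 0.0830827380755328
scene [ 0.6126 -0.2977  0.038 ] -86.75910148903509 0.07876032931663794
[array([0.5209, 0.3142, 0.0354]), array([0.5202, 0.3154, 0.034 ])]
```

```bash
python3 -m jog '[[[0.02,0,-0.5,0,1],[0,0,-0.5,0,1],[0,0,-0.5,0,1],[0,0,-0.3,0,1],[0,0,-0.1,0,1],[0,0,0,0,1]]]' 35; python3 -m jog '[[[0,0,0,0,0.8],[0,0,0,0,0.7],[0,0,0,0,0.5],[0,0,0,0,0.5],[0,0,0,0,0.5]]]' 35; python3 -m jog '[[[0,0,0.3,0,0.5],[0,0,0.7,0,0.5],[0,0,0.8,0,0.5],[0,0,0.7,0,0.5],[0,0,0,0,0.5]]]'
```

```text
time: 25.5
ee_pos: [0.6106, -0.2991, 0.0103]
tcp_rot: [-180.0, -0.0, 97.3]
wrist_force: [-0.1, 0.5, 0.3]
opening: 0.0857
grasp_force: 0.0
time: 26.0
ee_pos: [0.6113, -0.2999, 0.0118]
tcp_rot: [179.9, 0.1, 97.2]
wrist_force: [-0.3, 0.1, 5.8]
opening: 0.0574
grasp_force: 39.0
time: 26.5
ee_pos: [0.6124, -0.3005, 0.1425]
tcp_rot: [179.6, 0.3, 97.2]
wrist_force: [0.8, -0.2, -0.4]
opening: 0.0573
grasp_force: 38.3
```

```bash
python3 -m jog '[[[-0.12,0.4,0.1,0,0.5],[-0.12,0.8,0.1,0,0.5],[-0.12,0.8,0.1,0,0.5],[-0.12,0.8,0,0,0.5],[-0.12,0.8,0,0,0.5],[-0.12,0.8,0,0,0.5],[-0.12,0.8,0,0,0.5],[-0.12,0.8,0,0,0.5]]]'; python3 -m jog '[[[-0.12,0.8,0,0,0.5],[-0.12,0.8,0,0,0.5],[-0.12,0.8,0,0,0.5],[-0.12,0.8,0,0,0.5],[-0.12,0.8,0,0,0.5],[-0.12,0.8,0,0,0.5],[-0.12,0.8,0,0,0.5],[0,0,0,0,0.5]]]'
```

```text
time: 27.3
ee_pos: [0.5618, 0.002, 0.1502]
tcp_rot: [-180.0, -0.0, 97.2]
wrist_force: [0.8, 0.4, -1.0]
opening: 0.0573
grasp_force: 38.2
time: 28.1
ee_pos: [0.5193, 0.2844, 0.1497]
tcp_rot: [-180.0, -0.0, 97.5]
wrist_force: [-0.6, -0.0, -1.5]
opening: 0.0572
grasp_force: 38.2
```

```bash
python3 -m jog '[[[0.02,0.3,0,0,0.5],[0,0.3,0,0,0.5],[0,0,-0.6,0,0.5],[0,0,-0.6,0,0.5],[0,0,-0.5,0,0.5],[0,0,-0.1,0,0.5],[0,0,0,0,0.5]]]'; python3 -m jog '[[[0,0,-0.04,0,0.5],[0,0,0,0,0.5]]]'
```

```text
time: 28.8
ee_pos: [0.5214, 0.3102, 0.0597]
tcp_rot: [-179.9, 0.0, 97.2]
wrist_force: [-0.7, -0.3, -0.8]
opening: 0.0574
grasp_force: 38.1
time: 29.0
ee_pos: [0.5223, 0.3108, 0.0595]
tcp_rot: [179.9, -0.0, 97.2]
wrist_force: [-0.8, -0.0, -1.2]
opening: 0.0571
grasp_force: 38.1
```

```bash
python3 -m jog '[[[-0.02,0.07,-0.1,0,0.5],[0,0,0,0,0.5]]]'; python3 -m jog '[[[0,0,-0.05,0,0.5],[0,0,0,0,0.5]]]';  python3 -m jog '[[[0,0,-0.03,0,0.5],[0,0,0,0,0.5]]]'
```

```text
time: 29.2
ee_pos: [0.5204, 0.3144, 0.053]
tcp_rot: [180.0, -0.0, 97.2]
wrist_force: [-0.6, 0.0, -1.2]
opening: 0.0576
grasp_force: 38.1
time: 29.4
ee_pos: [0.5204, 0.3139, 0.0503]
tcp_rot: [-180.0, 0.0, 97.2]
wrist_force: [-0.3, 0.3, -0.3]
opening: 0.0577
grasp_force: 38.1
time: 29.6
ee_pos: [0.5205, 0.3139, 0.0489]
tcp_rot: [-180.0, 0.0, 97.2]
wrist_force: [0.2, -0.1, -1.4]
opening: 0.0571
grasp_force: 38.1
```

```bash
python3 -m jog '[[[0,0,-0.02,0,0.5],[0,0,0,0,0.5]]]'; python3 -m jog '[[[0,0,-0.02,0,0.5],[0,0,0,0,0.5]]]'
```

```text
time: 29.8
ee_pos: [0.5206, 0.3139, 0.0487]
tcp_rot: [180.0, -0.0, 97.2]
wrist_force: [-2.0, -0.8, 4.2]
opening: 0.0576
grasp_force: 38.7
time: 30.0
ee_pos: [0.5206, 0.314, 0.0487]
tcp_rot: [179.9, -0.0, 97.2]
wrist_force: [-5.1, -2.7, 11.0]
opening: 0.0574
grasp_force: 39.7
```

```bash
python3 -m jog '[[[0,0,0.02,0,0.5],[0,0,0.01,0,0.65],[0,0,0,0,0.8],[0,0,0,0,0.95],[0,0,0,0,1],[0,0,0.3,0,1],[0,0,0.8,0,1],[0,0,0.9,0,1]]]'; python3 -m jog '[[[0,0,0.8,0,1],[0,-0.8,0.3,0,1],[0,-0.8,0,0,1],[0,-0.8,0,0,1],[0,-0.8,0,0,1],[0,-0.8,0,0,1],[0,-0.8,0,0,1],[0,-0.8,0,0,1]]]'; python3 -m jog '[[[0,-0.8,0,0,1],[0,-0.8,0,0,1],[0,0,0,0,1]]]'
python3 - <<'E'
from h import *
a=camera("scene");b=camera("top");cv2.imwrite("pics/scene9.png",a);cv2.imwrite("pics/top9.png",b)
cv2.imwrite("pics/c9.png",np.hstack([cv2.resize(a[150:270,330:505],(400,274),interpolation=2),cv2.resize(b[130:240,90:250],(399,274),interpolation=2)]))
E
```

```text
time: 30.8
ee_pos: [0.5198, 0.3135, 0.1495]
tcp_rot: [-179.9, 0.0, 97.2]
wrist_force: [1.4, 0.3, 1.1]
opening: 0.0855
grasp_force: 0.0
time: 31.6
ee_pos: [0.5203, 0.0324, 0.205]
tcp_rot: [179.9, 0.0, 97.2]
wrist_force: [0.4, 0.3, 0.0]
opening: 0.0853
grasp_force: 0.0
time: 31.9
ee_pos: [0.5203, -0.0498, 0.2048]
tcp_rot: [179.9, 0.1, 97.0]
wrist_force: [-0.1, -0.4, 1.0]
opening: 0.0855
grasp_force: 0.0
```

View pics/c9.png

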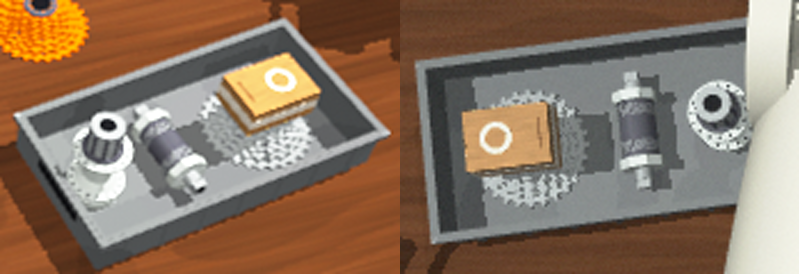

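Run:
```python
from h import *
print(atz("top",(133.3,185),.076))
# scene: corners (220,85),(293,54),(321,88),(249,120)
print(atz("scene",(271/400*175+330,87/274*120+150),.076))
```

```text
[0.51824724 0.30985422 0.076     ]
[0.52786933 0.31078609 0.076     ]
```

Measured from both views, the carton sits at about (0.522, 0.310). The cassette axis is at (0.521, 0.315), so the offset is about 5 mm, inside the 14 mm limit. Everything looks flat and at rest.

```bash
python3 -c "
from workcell import ticket
print(ticket.job_done())"
```

```text
the job is handed in; nothing more can be done
None
```

I handed the job in at about 32 s of the 90 s: the cassette, cartridge and hub are in their places, the carton is flat on top about 5 mm from the cassette's axis, and I did not touch the spanner, lever or tin; no verdict came back.

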